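# Check the nutcracker's hand lever

### The job

Check that the nutcracker's hand lever stops short of its bar: with the outside of the fingers, press the lever in towards the bar until it comes to its stop, let it spring all the way out, then press it in to the stop again and finish while still holding it there, so the gap can be seen. Only push on the lever's outer face, firmly but without forcing it: grasp nothing, keep the fingers off the bar and off the red inner side of the lever, and leave everything else where it stands.

Things in the scene. Friction and masses are not known exactly. Their poses are not given: they have to be found in the camera images.
- cracker: table nutcracker, fixed to the worktop: dark wooden base 130 x 290 x 22 mm (x -50 to +80 mm, y -145 to +145 mm in its frame) carrying a hand lever on an upright hinge and a fixed bar beside it; its jaws beyond the hinge are empty. Origin at table height, midway along the base; the hinge stands at y = +95 mm; +x points from the lever to the bar, +y towards the hinge end; z up
- bar_mid (a point): middle of the fixed bar's wooden sleeve, on the bar's axis: a wood-sleeved steel rod, 22 mm thick, 250 mm long along the cracker's y, its axis 100 mm above the table and 40 mm to the bar side (+x) of the hinge
- lever (a joint): hinge angle of the hand lever about a vertical axis: 0 sprung fully out (leaning 0.40 rad away from the bar), 0.40 rad fully in at its built-in stop, where it is parallel to the bar with a 20 mm gap left. Rising values turn it anticlockwise from above. A spring always drives it out: at the push point it takes about 4 N to start it and 8 N to hold it at the stop
- lever_pivot (a point): point on the hinge axis at mid height of the lever's blade, 100 mm above the table; its axes turn with the lever: -y runs along the blade to its free end, +x points inwards to the bar, z up
- lever_tip (a point): rounded free end of the blade, 195 mm from the hinge, at mid height. The blade is flat brass on edge, 10 mm thick (faces at x = -5 and +5 mm in the axes of lever_pivot), 30 mm high (85 to 115 mm above the table), with free air below it down to the base; a red strip 4 mm thick, 26 mm high, lines its inner (bar-side) face
- lever_push (a point): push point on the blade's outer face (the side away from the bar), 150 mm from the hinge, at mid height; axes as at lever_pivot: +x is the way to push. Moves with the lever
- mug: white mug, 80 mm wide, 90 mm high, loose; a bystander. Origin at the centre of its underside
- nut_bowl: blue bowl of walnuts, 112 mm wide, 48 mm high, loose; a bystander. Origin at the centre of its underside
- weight_big: big brass scale weight, 48 mm wide, 44 mm high, loose; a bystander. Origin at the centre of its underside
- weight_small: small brass scale weight, 38 mm wide, 38 mm high, loose; a bystander. Origin at the centre of its underside
- spoon: wooden spoon lying flat, 200 mm long, loose; a bystander. Origin at its underside, mid-length
- jar: glass storage jar with a dark wooden lid, 92 mm wide, 143 mm high, loose; a bystander. Origin at the centre of its underside
- pepper_mill: dark wooden pepper mill, 56 mm wide, 153 mm high, loose; a bystander. Origin at the centre of its underside

How it is judged:
By the outcome, as a careful person would: the job done as asked, in the order asked, and still so for the second after the job is handed in, while the arm keeps its last pose, push and grip.
It also fails if it takes over 45 s, if anything falls off the work surface, if the arm or the gripper's body presses on something with over 40 N, if the wrist force passes 120 N, or if a joint passes its speed limit or range.

### The arm

A 6-joint arm with a two-finger parallel gripper is mounted at the origin on the work surface. World frame = base frame: x ahead of the robot, y to its left, z up, the work surface at z = 0. Lengths are in mm, angles in rad, forces in N, time in s.
With the tool pointing down it reaches from about 400 to 925 mm from the base axis. Payload 12.5 kg.
Tool frame: the origin (TCP) lies midway between the tips of the shut fingers; the grasp point (between the pads) lies 19 mm behind it (env.pinch_z is the z of the grasp point in the tool frame, in mm); z points along the fingers, y is the line along which they close (so a half turn about z gives the same grasp; the last joint's range is limited). The gripper opens to 95 mm and grips with 3 to 60 N. Pads are 20 mm wide; open, the fingers measure 119 mm over their backs; the gripper's body (75 mm by 180 mm) begins 59 mm behind the grasp point.
Start: joints at [-1.236, 0.491, 1.559, -0, 1.092, -0.106], TCP at [266.689, -565.264, 214.661] pointing down, gripper open.
Joint ranges: [-3.1, 3.1], [-0.84, 2.19], [0.05, 2.79], [-1.13, 4.28], [0.06, 2.93], [-2.69, 2.69]. Speed limits (rad/s): [2.22, 2.22, 2.79, 3.14, 3.14, 3.14].

### API

Orientations are given as [roll, pitch, yaw] about the fixed x, y, z axes, in that order (R = Rz(yaw) Ry(pitch) Rx(roll)).
In Python, from cell import env, eyes gives the robot as it stands.
- The arm moves only by the shell command python3 -m inch 'ROWS'. ROWS is JSON, a list of rows, each a list of 3 entries, a list of its own where there are three numbers: the shift along the tool's x, y, z in units of 60 mm (1.0 is 60 mm), then the turn about the tool's z in units of 5 degrees (1.0 is 5 degrees), then the closure, from -1 (fully open) to 1 (shut). In form: [[[tx, ty, tz], turn, claw], ...]. A call has exactly 10 rows; each row shifts and turns the commanded pose from where the row before left it, along the tool's axes as they then stand; what a row does not reach is not made up. A row lasts 1/8 s, in which the tool goes at most 62.5 mm and 10.7 degrees, less where a joint would pass 70% of its speed; a pose out of reach is approached as far as the arm can. A call is refused whole if a number of a shift passes 1 or a number of a turn 1, either way. A call with a gripper value outside its range is refused whole. The fingers move at their own pace and stop on an object; the grip force is fixed at half the most. Time passes only in rows, so rows that do not move let the fingers close, or fill a call up. It gives the time, the measured TCP pose, the force, the opening and the grip force at its end, in the units of the state.
- env.state(): the state, without advancing time (a new reading comes with each control period).
- eyes.read_camera(name): name is "side" or "top"; returns a dict with "pixels" (384x512x3 uint8, red, green, blue), "fx", "fy", "cx", "cy" (pixels), "extrinsics" (4x4, takes a point from world to camera coordinates). Camera axes: x right, y down, z forward; pixel columns grow to the right and rows downward; lengths in mm; the calibration is good to about 2 mm. A picture is of the moment at which its call begins. There is no depth.
- env.job_done(): hands the job in; it is judged then, once.
Trained networks look in a picture, given as the dict that the camera call returned (one of the last four; its "shot" number tells which), for a name from the list of things; names that differ only in an ending like _2 or _b are one class to them, and where a whole thing is asked for, a point or a joint stands for the part that bears it (a point fixed in the world has none). Each returns a list of dicts, best first, with "score" (0 to 1); they miss things now and then, are a little off and sometimes report something else, mostly with a low value. They report only what shows in the picture. A call takes as long as a camera call.
- eyes.boxes_of(name, picture): "centre" ([row, column] in pixels, amid what is visible of it).
- eyes.cut_out(name, picture): "mask" (384x512 bool, what is visible of it) and "centre" ([row, column] in pixels, amid what is visible of it).
- eyes.spot_point(name, picture): "centre" ([row, column] in pixels: a listed point, or the origin of a listed thing).
The state is a dict: "t": time; "joints": joint angles; "qvel": joint speeds; "tau": joint torques, N m; "eef_pos": TCP position; "tcp_rot": TCP orientation; "ft_force": force on the tool from outside, world axes, zero at the start; "moment": the same for the moment, N m; "opening": opening from 0.0 (shut) to 1.0 (fully open); "grip_force": force on a finger pad.
Only numpy, scipy, OpenCV 4.12 (cv2) and the standard library are available. Lean on these libraries where they do the work, as an engineer would, in place of code of your own. Each camera call takes 0.05 s, during which the arm holds its last target. There are 200 camera calls.

## Working session

There is one attempt and no reset: what is moved stays moved. The work goes in short steps, Python scripts to look and compute and a shell command to move; the robot and the scene stay as the last step left them, time stands still between calls to the robot, and variables do not carry over. Pictures are saved under pics/ and viewed, at most 10 in all, crops included, and the job is handed in when it is done.

```bash
mkdir -p pics; cat > h.py <<'E'
import numpy as np, cv2
from cell import env, eyes
def P(c): 
    K=np.array([[c['fx'],0,c['cx']],[0,c['fy'],c['cy']],[0,0,1.]]); return K@np.array(c['extrinsics'])[:3]
def proj(c,X):
    v=P(c)@np.append(X,1); return v[:2]/v[2]
def tri(cs,rcs):
    A=[]
    for c,(r,k) in zip(cs,rcs):
        M=P(c); A+=[k*M[2]-M[0], r*M[2]-M[1]]
    A=np.array(A); s=np.linalg.lstsq(A[:,:3],-A[:,3],rcond=None)[0]; return s
def onz(c,rc,z):
    M=P(c); r,k=rc
    A=np.array([k*M[2]-M[0], r*M[2]-M[1]]); return np.append(np.linalg.solve(A[:,:2],-A[:,3]-A[:,2]*z),z)
E
python3 - <<'E'
from h import *
cs=[eyes.read_camera(n) for n in("top","side")]
cv2.imwrite('pics/a.png',cs[0]['pixels'][:,:,::-1]);cv2.imwrite('pics/b.png',cs[1]['pixels'][:,:,::-1])
for n in ['cracker','bar_mid','lever_pivot','lever_tip','lever_push','mug','nut_bowl','weight_big','weight_small','spoon','jar','pepper_mill']:
    d=[eyes.spot_point(n,c) for c in cs]
    print(n,[[(np.round(e['centre']).tolist(),round(e['score'],2)) for e in x[:2]] for x in d], tri(cs,[x[0]['centre'] for x in d]).round() if all(d) else [onz(c,x[0]['centre'],0).round() for c,x in zip(cs,d) if x])
E
```

```text
cracker [[([178.0, 273.0], 0.6)], [([190.0, 245.0], 0.93), ([170.0, 227.0], 0.22)]] [617. -58.  19.]
bar_mid [[([163.0, 277.0], 0.89)], [([169.0, 228.0], 0.78)]] [665. -72.  94.]
lever_pivot [[([186.0, 245.0], 0.82)], [([191.0, 247.0], 0.7)]] [590.  38. 118.]
lever_tip [[([193.0, 308.0], 0.64)], [([149.0, 265.0], 0.87), ([168.0, 231.0], 0.59)]] [ 559. -176.   94.]
lever_push [[([236.0, 396.0], 0.73), ([160.0, 346.0], 0.7)], [([158.0, 259.0], 0.56), ([194.0, 249.0], 0.51)]] [ 496. -579. -302.]
mug [[([161.0, 345.0], 0.7)], [([140.0, 234.0], 0.94), ([215.0, 196.0], 0.65)]] [ 682. -325.   -2.]
nut_bowl [[([141.0, 245.0], 0.73)], [([216.0, 197.0], 0.66)]] [760.  40. -11.]
weight_big [[([129.0, 295.0], 0.5)], [([177.0, 195.0], 0.46), ([168.0, 226.0], 0.26)]] [ 806. -147.  -31.]
weight_small [[([220.0, 252.0], 0.62), ([163.0, 275.0], 0.27)], [([214.0, 286.0], 0.61)]] [473.  21.   0.]
spoon [[([200.0, 208.0], 0.51)], [([258.0, 252.0], 0.75), ([149.0, 262.0], 0.58)]] [558. 181.  -9.]
jar [[], [([362.0, 306.0], 0.94)]] [array([411., 462.,   0.])]
pepper_mill [[([237.0, 397.0], 0.56), ([235.0, 131.0], 0.16)], [([118.0, 307.0], 0.72)]] [ 405. -505.  -21.]
```

View pics/a.png

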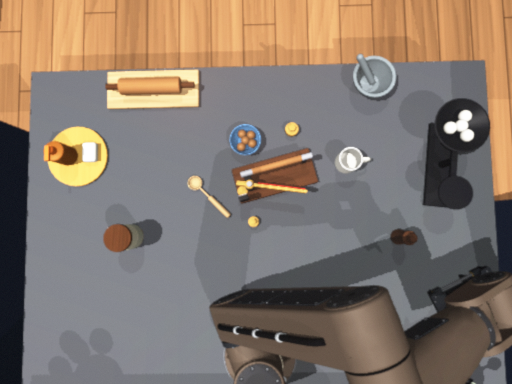

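View pics/b.png

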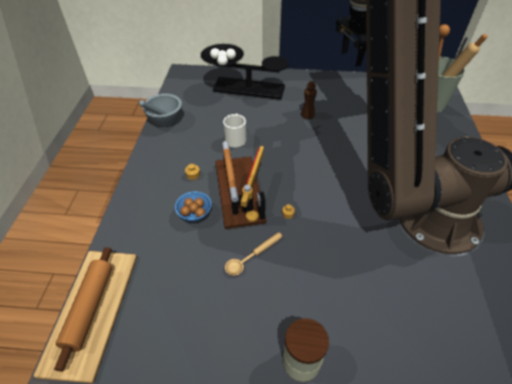

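The top view shows the cracker at about rows 150–200, cols 233–318, with the hinge on the left (col ~245), the lever tip at about (190,316) and the bar above it (+x). The gripper is clear of it. I'll enlarge both views to refine the pose.

```bash
python3 - <<'E'
from h import *
a=cv2.imread('pics/a.png')[140:215,225:325];b=cv2.imread('pics/b.png')[130:235,205:280]
cv2.imwrite('pics/c.png',cv2.resize(a,None,fx=8,fy=8,interpolation=cv2.INTER_CUBIC))
cv2.imwrite('pics/d.png',cv2.resize(b,None,fx=5.6,fy=5.6,interpolation=cv2.INTER_CUBIC))
E
```

```text
(no output)
```

View pics/c.png

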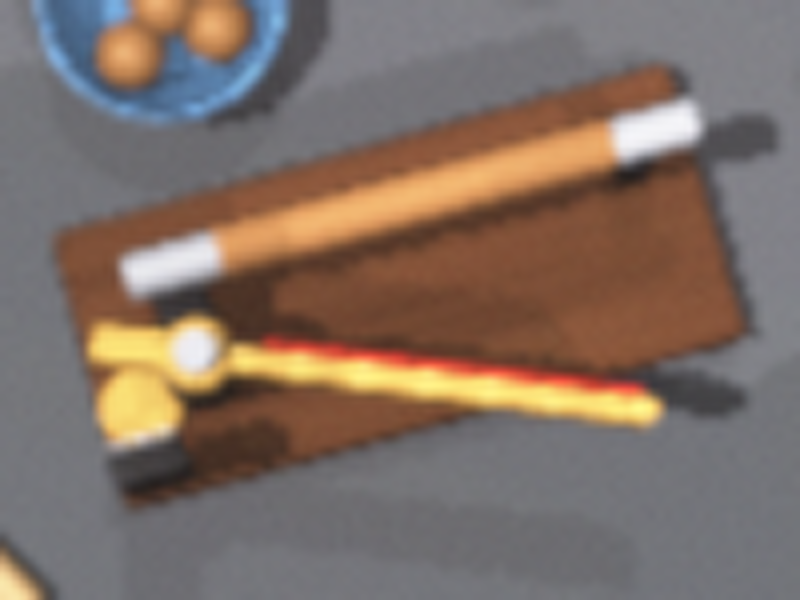

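View pics/d.png

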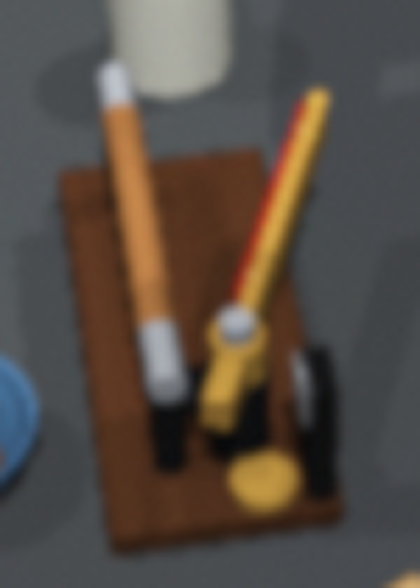

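Crop c shows base corners at about (55,237), (665,65), (750,325) and (130,505), and the lever tip at about (660,410). The red strip is on the upper (+x) side, so the outer face is the lower one. Crop d agrees: corners (60,172), (262,150), (112,550) and (340,520), tip (318,92). I'll fit the pose from these.

```bash
cat > fit.py <<'E'
from h import *
from scipy.optimize import least_squares
cs=[eyes.read_camera(n) for n in("top","side")]
tip=[-195*np.sin(.4),95-195*np.cos(.4),100]
obs=[(0,(80,145,22),(55,237)),(0,(80,-145,22),(665,65)),(0,(-50,-145,22),(750,325)),(0,(-50,145,22),(130,505)),(0,tip,(658,408)),
(1,(80,-145,22),(60,172)),(1,(-50,-145,22),(262,150)),(1,(80,145,22),(112,550)),(1,(-50,145,22),(340,520)),(1,tip,(318,96))]
def W(p,m):
    c,s=np.cos(p[2]),np.sin(p[2]); return np.array([p[0]+c*m[0]-s*m[1],p[1]+s*m[0]+c*m[1],m[2]])
def px(i,q): return np.array([225+(q[0]+.5)/8-.5,140+(q[1]+.5)/8-.5]) if i==0 else np.array([205+q[0]/5.6,130+q[1]/5.6])
f=lambda p:np.concatenate([proj(cs[i],W(p,m))-px(i,q) for i,m,q in obs])
s=least_squares(f,[610,-60,0.2],x_scale=[10,10,.1]);p=s.x
print(p,f(p).reshape(-1,2).round(1).tolist())
for a in (0,.4):
    th=p[2]-.4+a; h=W(p,(0,95,100)); R=np.array([[np.cos(th),-np.sin(th)],[np.sin(th),np.cos(th)]])
    print(a,'hinge',h.round(),'tip',(h[:2]+R@[0,-195]).round(),'push',(h[:2]+R@[-5,-150]).round(),'dir',R[:,0].round(3))
print(env.state())
for i,n in((0,'mug'),(0,'weight_small'),(0,'weight_big'),(0,'nut_bowl'),(1,'pepper_mill')):
    print(n,onz(cs[i],eyes.spot_point(n,cs[i])[0]['centre'],0).round())
E
python3 fit.py
```

```text
[ 6.17561647e+02 -6.51816937e+01  2.58524653e-01] [[-1.5, 0.1], [-0.4, -0.4], [-0.8, 1.6], [-1.2, 1.2], [-1.2, 1.1], [-1.4, -0.9], [-0.7, -1.5], [-1.1, -2.6], [0.7, -3.3], [-0.3, 2.1]]
0 hinge [593.  27. 100.] tip [ 566. -166.] push [ 567. -121.] dir [ 0.99  -0.141]
0.4 hinge [593.  27. 100.] tip [ 643. -162.] push [ 627. -120.] dir [0.967 0.256]
{'t': 1.4, 'joints': array([-1.23557417e+00,  4.90928308e-01,  1.55887862e+00, -1.61733290e-06,
        1.09168303e+00, -1.05585717e-01]), 'qvel': array([0.00053593, 0.00080929, 0.00060804, 0.0019452 , 0.00080428,
       0.00045782]), 'tau': array([-4.01820711e-03, -6.12468338e+01, -2.58433485e+01,  6.91776769e-02,
        4.45482158e-02,  2.77214518e-07]), 'eef_pos': array([ 266.70812992, -565.27263484,  214.65072231]), 'tcp_rot': array([3.14149068e+00, 1.22501262e-05, 4.40808623e-01]), 'ft_force': array([-0.41421047,  0.07519766, -0.35702038]), 'moment': array([-0.01596452, -0.00046569,  0.03808716]), 'grip_force': 0.0, 'opening': 0.9986328709449656}
mug [ 688. -335.    0.]Traceback (most recent call last):
  File "fit.py", line 18, in <module>
    print(n,onz(cs[i],eyes.spot_point(n,cs[i])[0]['centre'],0).round())
                      ~~~~~~~~~~~~~~~~~~~~~~~~^^^
IndexError: list index out of range
```

```bash
python3 -m inch '[[[0,0,0],0.71,1],[[0,0,0],0.71,1],[[0,0,0],0.71,1],[[0.6,-0.6,0],0,1],[[0.6,-0.6,0],0,1],[[0.6,-0.6,0],0,1],[[0.6,-0.6,0],0,1],[[0.6,-0.6,0],0,1],[[0.6,-0.6,0],0,1],[[0,0,0],0,1]]'
```

```text
t: 2.75
eef_pos: [422.4, -299.4, 214.9]
tcp_rot: [3.141, -0.0, 0.259]
ft_force: [-0.6, -1.9, 0.4]
opening: 0.028
grip_force: 0.0
```

```bash
python3 -m inch '[[[0.56,-0.62,0],0,1],[[0.56,-0.62,0],0,1],[[0.56,-0.62,0],0,1],[[0.56,-0.62,0],0,1],[[0,0,0.45],0,1],[[0,0,0.45],0,1],[[0,0,0.45],0,1],[[0,0,0.45],0,1],[[0,0,0.42],0,1],[[0,0,0],0,1]]'; python3 - <<'E'
from h import *
c=eyes.read_camera('top');d=eyes.read_camera('side')
a=cv2.resize(c['pixels'][130:230,215:335,::-1],None,fx=5,fy=5);b=cv2.resize(d['pixels'][110:235,195:325,::-1],None,fx=4,fy=4)
cv2.imwrite('pics/e.png',a);cv2.imwrite('pics/f.png',b)
print(env.state()['eef_pos'],env.state()['ft_force'])
E
```

```text
t: 4.0
eef_pos: [513.0, -124.5, 80.2]
tcp_rot: [-3.14, 0.002, 0.254]
ft_force: [0.6, 0.2, 0.3]
opening: 0.003
grip_force: 0.0
[ 514.02913133 -124.55444415   81.95784988] [ 0.56515502 -1.05815758 -0.11010809]
```

View pics/f.png

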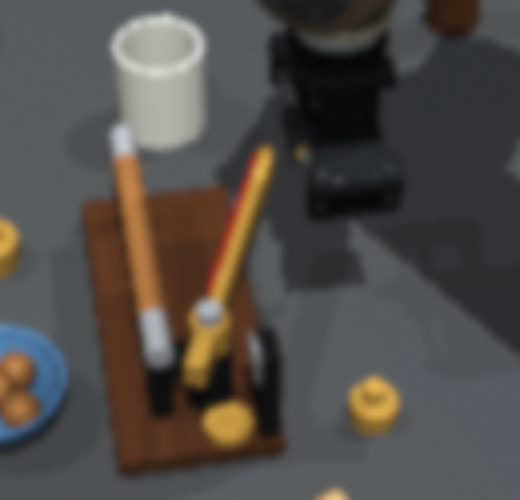

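The picture shows the shut gripper outside the lever, over at about (350,180), with nothing touched. Starting the push.

```bash
python3 -m inch '[[[0.13,0.034,0],0,1],[[0.13,0.034,0],0,1],[[0.13,0.034,0],0,1],[[0.13,0.034,0],0,1],[[0.1,0.026,0],0,1],[[0.1,0.026,0],0,1],[[0.1,0.026,0],0,1],[[0.1,0.026,0],0,1],[[0.1,0.026,0],0,1],[[0,0,0],0,1]]'
```

```text
t: 5.35
eef_pos: [576.6, -124.1, 81.1]
tcp_rot: [-3.141, 0.002, 0.255]
ft_force: [-5.4, -3.4, 1.7]
opening: 0.006
grip_force: 2.7
```

```bash
python3 -m inch '[[[0.08,0.021,0],0,1],[[0.08,0.021,0],0,1],[[0.08,0.021,0],0,1],[[0.08,0.021,0],0,1],[[0.06,0.016,0],0,1],[[0.06,0.016,0],0,1],[[0.06,0.016,0],0,1],[[0,0,0],0,1],[[0,0,0],0,1],[[0,0,0],0,1]]'; python3 - <<'E'
from h import *
c=eyes.read_camera('top');d=eyes.read_camera('side')
b=cv2.resize(d['pixels'][110:235,195:325,::-1],None,fx=4,fy=4);cv2.imwrite('pics/g.png',b)
print(env.state()['eef_pos'],env.state()['ft_force'])
E
```

```text
t: 6.6
eef_pos: [606.5, -123.3, 80.9]
tcp_rot: [-3.139, 0.004, 0.255]
ft_force: [-8.4, 3.6, 1.3]
opening: 0.004
grip_force: 3.5
[ 606.51659481 -123.30595292   80.89932937] [-7.92748885  2.67890309  1.89795123]
```

View pics/g.png

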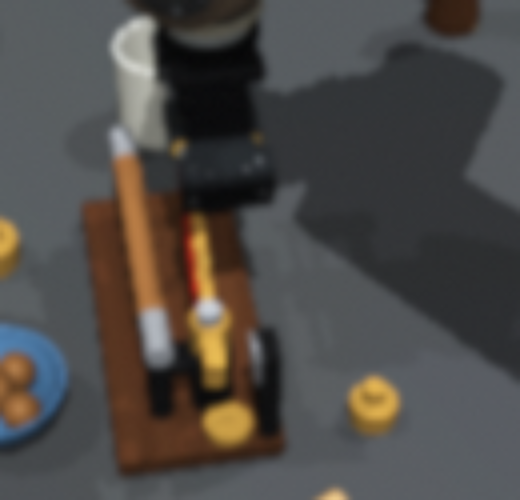

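The lever is now nearly parallel to the bar, with the blade from (207,310) to (195,210) under the gripper. I'll creep to the stop.

```bash
python3 -m inch '[[[0.03,0.008,0],0,1],[[0.03,0.008,0],0,1],[[0.03,0.008,0],0,1],[[0.03,0.008,0],0,1],[[0.02,0.005,0],0,1],[[0,0,0],0,1],[[0,0,0],0,1],[[0,0,0],0,1],[[0,0,0],0,1],[[0,0,0],0,1]]'
```

```text
t: 7.95
eef_pos: [614.9, -123.2, 80.7]
tcp_rot: [-3.139, 0.004, 0.255]
ft_force: [-8.7, 2.3, 1.4]
opening: 0.009
grip_force: 3.9
```

```bash
python3 -m inch '[[[0.025,0.006,0],0,1],[[0.025,0.006,0],0,1],[[0,0,0],0,1],[[0,0,0],0,1],[[0,0,0],0,1],[[0,0,0],0,1],[[0,0,0],0,1],[[0,0,0],0,1],[[0,0,0],0,1],[[0,0,0],0,1]]'
```

```text
t: 9.2
eef_pos: [615.7, -123.1, 80.7]
tcp_rot: [-3.137, 0.009, 0.255]
ft_force: [-20.5, 1.6, 8.4]
opening: 0.004
grip_force: 10.0
```

At the stop (a step to 20 N with the TCP held). Next I'll release fully.

```bash
python3 -m inch '[[[-0.19,-0.05,0],0,1],[[-0.19,-0.05,0],0,1],[[-0.19,-0.05,0],0,1],[[-0.19,-0.05,0],0,1],[[-0.19,-0.05,0],0,1],[[-0.19,-0.05,0],0,1],[[-0.19,-0.05,0],0,1],[[-0.19,-0.05,0],0,1],[[0,0,0],0,1],[[0,0,0],0,1]]'; python3 - <<'E'
from h import *
d=eyes.read_camera('side')
b=cv2.resize(d['pixels'][110:235,195:325,::-1],None,fx=4,fy=4);cv2.imwrite('pics/i.png',b)
print(env.state()['eef_pos'],env.state()['ft_force'])
E
```

```text
t: 10.45
eef_pos: [526.0, -123.9, 81.6]
tcp_rot: [3.141, -0.001, 0.255]
ft_force: [0.0, -0.8, -0.5]
opening: 0.003
grip_force: 0.0
[ 525.98564721 -123.8911073    81.52246842] [-0.10979024 -0.49498193 -0.44860169]
```

View pics/i.png

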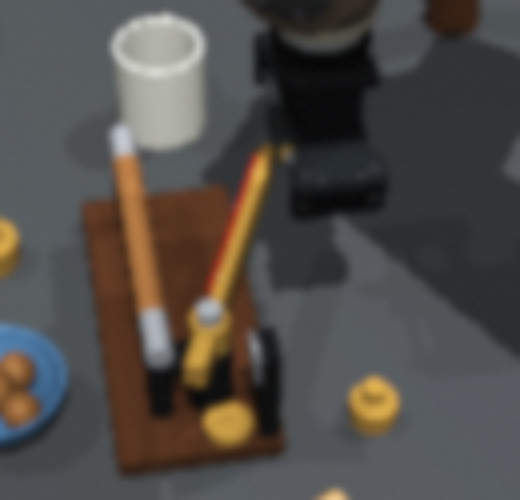

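The lever is fully out again, with its tip at (265,150) as at first and no force on the tool. Second press.

```bash
python3 -m inch '[[[0.13,0.034,0],0,1],[[0.13,0.034,0],0,1],[[0.13,0.034,0],0,1],[[0.13,0.034,0],0,1],[[0.13,0.034,0],0,1],[[0.13,0.034,0],0,1],[[0.13,0.034,0],0,1],[[0.13,0.034,0],0,1],[[0.13,0.034,0],0,1],[[0.1,0.026,0],0,1]]'; python3 -m inch '[[[0.04,0.01,0],0,1],[[0.04,0.01,0],0,1],[[0.03,0.008,0],0,1],[[0.025,0.006,0],0,1],[[0,0,0],0,1],[[0,0,0],0,1],[[0,0,0],0,1],[[0,0,0],0,1],[[0,0,0],0,1],[[0,0,0],0,1]]'
```

```text
t: 11.75
eef_pos: [603.3, -123.1, 81.0]
tcp_rot: [-3.139, 0.003, 0.255]
ft_force: [-7.2, 2.5, 2.5]
opening: 0.002
grip_force: 3.5
t: 13.0
eef_pos: [611.1, -122.9, 80.8]
tcp_rot: [-3.139, 0.004, 0.255]
ft_force: [-8.6, 2.6, 0.9]
opening: 0.004
grip_force: 3.7
```

```bash
python3 -m inch '[[[0.03,0.008,0],0,1],[[0.03,0.008,0],0,1],[[0.025,0.006,0],0,1],[[0.025,0.006,0],0,1],[[0,0,0],0,1],[[0,0,0],0,1],[[0,0,0],0,1],[[0,0,0],0,1],[[0,0,0],0,1],[[0,0,0],0,1]]'; python3 - <<'E'
from h import *
d=eyes.read_camera('side')
b=cv2.resize(d['pixels'][110:235,195:325,::-1],None,fx=4,fy=4);cv2.imwrite('pics/j.png',b)
print(env.state()['eef_pos'],env.state()['ft_force'])
E
```

```text
t: 14.25
eef_pos: [615.7, -122.8, 80.7]
tcp_rot: [-3.137, 0.009, 0.255]
ft_force: [-20.7, 2.1, 6.8]
opening: 0.001
grip_force: 9.7
[ 615.65335287 -122.74717227   80.66095633] [-21.08744657   0.77293217   8.04729265]
```

View pics/j.png

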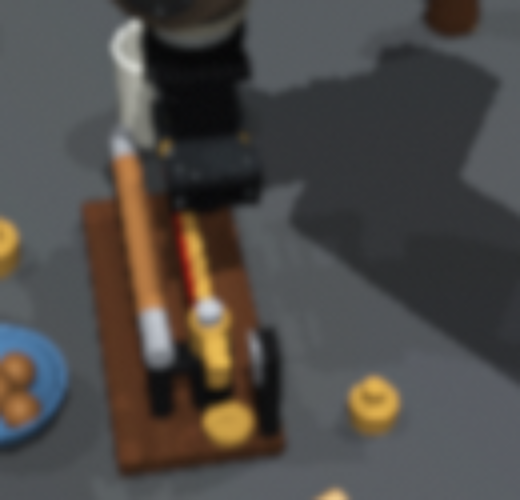

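The blade, from (208,310) to (185,210), is parallel to the bar with a gap left. It is held at about 21 N, and the surrounding things haven't moved.

```bash
python3 -c "
from cell import env
print(env.job_done())"
```

```text
the job is handed in; nothing more can be done
None
```

I pressed the lever to its stop, let it spring fully out, then pressed it back in. It was handed in at about 14 s, still held at the stop with about 21 N; the gap to the bar is visible and nothing else appeared to have moved.

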